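# Start a large coffee on the packing table

### The job

Get the coffee machine going for a large cup: push its raised water-tank lid fully shut, then press the raised end of the rocker switch down so that it flips over and stays on, then press the larger of the two round keys fully in and let it come back up. Do not press the smaller key, and leave the cup on the drip tray and the two filled mugs beside the machine standing where they are; nothing needs to be picked up.

Things in the scene. Friction and masses are not known exactly. Their poses are not given: they have to be found in the camera images.
- machine: Fixed coffee machine, 275 mm deep (x), 200 mm wide (y), flat deck 225 mm above the table. Origin: on the table, mid-width, 140 mm from its robot-side face; +x is the spout side, facing away from the robot. The tank lid covers the robot-side half of the deck; the rocker and two round keys (white on black plates) stand at x = 75 mm, y = -64, 0, 64 mm, in an order that varies.
- lid (a joint): Angle of the tank lid in rad: 0 is shut, lying flat on the deck; larger is raised (starts 0.3 to 0.6). A stiff hinge holds it at any angle; about 1 to 2 N near the free edge moves it.
- lid_edge (a point): Middle of the lid's free edge, on its upper face. The lid is a flat grey plate 132 mm long from hinge to edge, 180 mm wide and 8 mm thick; shut, its upper face is 9 mm above the deck. The point's x axis runs from the hinge to the edge.
- lid_hinge (a point): Middle of the lid's hinge line, which lies along the machine's y at the end nearest the robot; the point is level with the lid's upper face.
- rocker (a joint): Angle of the rocker in rad: 0 is off (the end towards the spout raised), 0.4 is fully on (that end down). It stays where it is left; about 1 to 4 N on the raised end moves it, the more the nearer to the pivot.
- rocker_press (a point): Point on the upper face of the rocker's spout-side end (the end to press), 21 mm from the pivot and 6 mm inside the end. The rocker is an oblong paddle 54 mm long (along the machine's x), 26 mm wide; this point moves with it, from about 248 mm above the table when off to about 240 mm when on.
- rocker_mid (a point): Middle of the rocker's upper face, above its pivot, 19 mm above the deck; its x axis is that of the machine.
- key_big (a joint): Travel of the larger round key in m: 0 is up, 0.006 is fully in. A spring returns it; it needs about 4 N.
- key_big_top (a point): Middle of the top face of the larger round key, 34 mm across, 22 mm above the deck when up and 16 mm when fully in; its round black collar, 50 mm across, is 12 mm high.
- key_small (a joint): Travel of the smaller round key in m: 0 is up, 0.006 is fully in. Not to be pressed.
- key_small_top (a point): Middle of the top face of the smaller round key, 18 mm across, as high as the larger one.
- cup: Loose empty white mug, 76 mm across and 85 mm high, on the drip tray under the spout; origin at the centre of its underside.
- mug_left: Loose mug packed with sachets, 82 mm across, 150 mm high with its sachets, on the table to the left of the machine; origin at the centre of its underside.
- mug_right: Another such mug, to the right of the machine; origin at the centre of its underside.
There are look-alikes about, which are no part of the job. What is shaped like the mug_left but red is not meant. Leave any orange look-alike of the mug_right alone.

How it is judged:
By the outcome, as a careful person would: the job done as asked, in the order asked, and still so for the second after the job is handed in, with the robot touching nothing.
It also fails if it takes over 45 s, if anything falls off the work surface, if the arm or the gripper's body presses on something with over 40 N, if the wrist force passes 120 N, or if a joint passes its speed limit or range.

### The arm

A 6-joint arm with a two-finger parallel gripper is mounted at the origin on the work surface. World frame = base frame: x ahead of the robot, y to its left, z up, the work surface at z = 0. Lengths are in mm, angles in degrees, forces in N, time in s.
With the tool pointing down it reaches from about 225 to 875 mm from the base axis. Payload 3.4 kg.
Tool frame: the origin (TCP) lies on the mounting face of the last link; the fingertips stand ahead of it and the grasp point (between the pads) lies 155 mm ahead of it (arm.tip_reach is the y of the fingertips in the tool frame, in mm); y points along the fingers, x is the direction in which the jaws open and shut, and the axes are right-handed (so a half turn about y gives the same grasp; the last joint's range is limited). The gripper opens to 85 mm and grips with 20 to 120 N. Pads are 22 mm wide; open, the fingers measure 114 mm over their backs; the gripper's body (76 mm by 85 mm) begins 54 mm behind the grasp point. The pads swing forward as they close: fully open they stand 13 mm farther back than shut.
Start: joints at [58.671, 15.808, 86.224, -0, 77.962, -6.933], TCP at [237.515, 523.671, 404.728] pointing down, gripper open.
Joint ranges: [-165.64, 165.64], [-43.16, 119.46], [12.63, 154.43], [-67.54, 247.53], [6.08, 155.33], [-154.97, 154.97]. Speed limits (degrees/s): [147.25, 147.25, 180, 180, 180, 180].

### API

Orientations are given as a 3x3 rotation matrix whose columns are the frame's x, y, z axes.
In Python, from workcell import arm, eyes, close_job gives the robot as it stands.
- The arm moves only by the shell command python3 -m pendant 'ROWS' [OPENING] [FORCE]. ROWS is text: rows parted by semicolons, each of 6 numbers parted by spaces: the shift along the tool's x, y, z in cm, then the turn, a rotation vector about the tool's x, y, z in degrees. In form: x y z ax ay az; .... A call has 1 to 12 rows; each row is the pose to reach, as a shift and turn from the pose commanded when the call began, along the tool's axes at that moment; what a row does not reach only later rows make up. A row lasts 1/10 s, in which the tool goes at most 50 mm and 8.59 degrees, less where a joint would pass 70% of its speed; a pose out of reach is approached as far as the arm can. A call with a gripper value outside its range is refused whole. OPENING is the closure, from -1 (fully open) to 1 (shut), set as the call begins (- or left out, the last holds). The fingers move at their own pace and stop on an object; FORCE is the grip in N (left out, the last holds). Time passes only in rows, so rows that repeat a pose let the fingers close. It gives the time, the measured TCP pose, the force and the opening at its end, in the units of the state.
- arm.get_obs(): the state, without advancing time (a new reading comes with each control period).
- eyes.grab_frame(name): name is "side" or "top" or "wrist"; returns a dict with "frame" (400x640x3 uint8, red, green, blue), "z_map" (400x640 float32, mm along the optical axis (not along the pixel's ray), 0 where there is no reading), "vfov" (degrees; the focal length in pixels is half the picture's height over the tangent of half this angle, whatever the lens; pixels are square), "cx", "cy" (the principal point, pixels), "rvec" (rotation vector, rad) and "tvec" (3), from world to camera coordinates, as OpenCV has them. Camera axes: x right, y down, z forward; pixel columns grow to the right and rows downward; lengths in mm; the calibration is good to about 2 mm. A picture is of the moment at which its call begins.
- close_job(): hands the job in, once; it reports no verdict.
The state is a dict: "clock": time; "joint_positions": joint angles; "qd": joint speeds; "tau": joint torques, N m; "position": TCP position; "tcp_rot": TCP orientation; "ft_force": force on the tool from outside, world axes, zero at the start; "ft_torque": the same for the moment, N m; "opening": opening from 0.0 (shut) to 1.0 (fully open).
Only numpy, scipy, OpenCV 4.12 (cv2) and the standard library are available. Lean on these libraries where they do the work, as an engineer would, in place of code of your own. Each camera call takes 0.05 s, during which the arm holds its last target. There are 200 camera calls.

## Working session

There is one attempt and no reset: what is moved stays moved. The work goes in short steps, Python scripts to look and compute and a shell command to move; the robot and the scene stay as the last step left them, time stands still between calls to the robot, and variables do not carry over. Pictures are saved under pics/ and viewed, about 8 in all and at most 12, crops included, and the job is handed in when it is done.

```bash
mkdir -p pics
cat > h.py <<'E'
import numpy as np, cv2
from workcell import arm, eyes
def grab(n):
    f=eyes.grab_frame(n); np.savez(f'pics/{n}.npz',**f); return f
def pts(f):
    z=f['z_map'].astype(float); h,w=z.shape; fl=h/2/np.tan(np.radians(f['vfov'])/2)
    u,v=np.meshgrid(np.arange(w),np.arange(h))
    c=np.stack([(u-f['cx'])*z/fl,(v-f['cy'])*z/fl,z],-1)
    R=cv2.Rodrigues(np.array(f['rvec'],float))[0]
    P=(c-np.array(f['tvec'],float).ravel())@R
    P[z==0]=np.nan; return P
def save(n,im): cv2.imwrite(f'pics/{n}.png',im[...,::-1])
E
python3 - <<'E'
from h import *
s=arm.get_obs(); print({k:np.round(v,3).tolist() for k,v in s.items()}, arm.tip_reach)
a=[]
for n in("top","side"):
    f=grab(n); a.append(f['frame']); print(n,f['vfov'],f['rvec'],f['tvec'])
    P=pts(f); print(np.round(P[50:400:100,80:640:120]).tolist())
save('a',cv2.resize(np.vstack(a),(480,600))); save('top',a[0]); save('side',a[1])
E
```

```text
{'clock': 0.0, 'joint_positions': [58.671, 15.848, 86.297, -0.001, 77.961, -6.932], 'qd': [-0.046, -0.118, -0.01, 0.024, 0.028, -0.016], 'tau': [-0.003, -41.678, -24.58, -0.001, 0.011, 0.0], 'position': [237.397, 523.466, 403.827], 'tcp_rot': [[0.413, -0.001, -0.911], [0.911, -0.002, 0.413], [-0.002, -1.0, 0.0]], 'ft_force': [0.214, -0.317, -0.325], 'ft_torque': [0.017, -0.025, -0.055], 'opening': 0.998} 173.4
top 46.778676923192776 [ 2.09117353 -2.1309546   0.21602851] [  81.72397727  536.62263113 1095.63218352]
[[[983.0, 735.0, -3.0], [975.0, 396.0, 1.0], [911.0, 61.0, 100.0], [958.0, -274.0, 5.0], [895.0, -549.0, 107.0]], [[630.0, 611.0, 179.0], [nan, nan, nan], [597.0, 66.0, 250.0], [669.0, -254.0, 1.0], [662.0, -572.0, 3.0]], [[421.0, 684.0, -0.0], [415.0, 377.0, -2.0], [390.0, 70.0, 213.0], [404.0, -236.0, -3.0], [398.0, -541.0, -0.0]], [[213.0, 491.0, 342.0], [171.0, 369.0, -2.0], [166.0, 75.0, -0.0], [160.0, -218.0, -2.0], [155.0, -510.0, 0.0]]]
side 54.96228236654425 [ 2.19771192 -0.16343069  0.11467408] [-493.67858022  202.84794886  959.51450689]
[[[-453.0, 1332.0, 194.0], [206.0, 520.0, 403.0], [722.0, 1399.0, 151.0], [1699.0, 1973.0, -27.0], [2466.0, 1727.0, 24.0]], [[-616.0, 1314.0, -330.0], [133.0, 637.0, -2.0], [507.0, 84.0, 281.0], [1772.0, 1776.0, -747.0], [2454.0, 1362.0, -561.0]], [[-33.0, -54.0, 151.0], [181.0, 75.0, -2.0], [503.0, 18.0, 11.0], [835.0, -16.0, -1.0], [1987.0, 608.0, -752.0]], [[-36.0, -196.0, 1.0], [208.0, -230.0, -1.0], [457.0, -265.0, -4.0], [711.0, -303.0, -3.0], [911.0, -377.0, 68.0]]]
```

View pics/top.png

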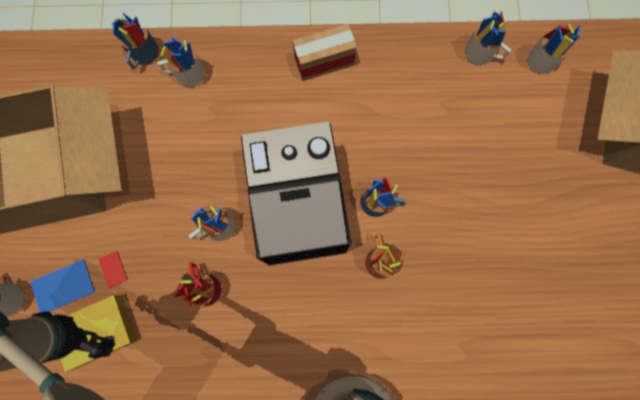

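View pics/side.png

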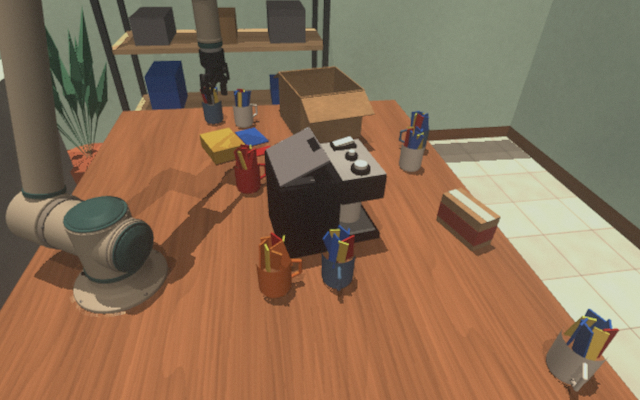

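The top view shows the machine with its lid (about 297,220), rocker (259,157), small key (289,152) and big key (318,147). The blue-sachet mugs stand at (213,222) and (381,197), and the red (200,288) and orange (384,258) mugs are look-alikes. Next I'll measure these and crop in.

Run:
```python
from h import *
f=dict(np.load('pics/top.npz')); P=pts(f); im=f['frame']
fl=200/np.tan(np.radians(f['vfov'])/2); R=cv2.Rodrigues(f['rvec'])[0]; C=-R.T@f['tvec'].ravel()
def ray(u,v,z):
    d=R.T@np.array([(u-f['cx'])/fl,(v-f['cy'])/fl,1]); return C+d*(z-C[2])/d[2]
print('cam',C.round())
g=im.min(2); roi=np.zeros_like(g); roi[130:175,246:334]=1
n,l,st,ce=cv2.connectedComponentsWithStats(((g>195)&(roi>0)).astype(np.uint8))
for i in range(1,n):
    if st[i,4]>15: print(ce[i].round(1),st[i],ray(*ce[i],247).round(1), np.nanmedian(P[l==i],0).round(1))
# deck colour bits / lid plane
dk=P[128:190,240:340].reshape(-1,3); dk=dk[(dk[:,2]>218)&(dk[:,2]<232)]
r=cv2.minAreaRect(dk[:,:2].astype(np.float32)); print('deck',r,np.median(dk[:,2]),cv2.boxPoints(r).round().tolist())
L=P[183:262,245:350].reshape(-1,3); L=L[L[:,2]>215]
for _ in range(3):
    c=np.median(L,0); A=np.c_[L[:,:2],np.ones(len(L))]; k=np.linalg.lstsq(A,L[:,2],rcond=None)[0]; L=L[abs(A@k-L[:,2])<6]
print('lid',k,len(L),L[:,2].min(),L[:,2].max(),np.degrees(np.arctan(np.hypot(*k[:2]))),'yaw',np.degrees(np.arctan2(k[1],k[0])))
for m,(u,v) in dict(l=(213,222),r=(381,197),red=(200,288),ora=(384,258)).items():
    q=P[v-22:v+22,u-25:u+25].reshape(-1,3); q=q[q[:,2]>60]; print(m,np.median(q,0).round(),q[:,2].max())
save('crop',cv2.resize(im[110:310,160:420],None,fx=3,fy=3,interpolation=2))
```

```text
cam [ 302.   71. 1183.]
deck ((587.83740234375, 132.50958251953125), (137.2615203857422, 211.6750030517578), 0.09409474581480026) 225.20135677865102 [[519.0, 238.0], [519.0, 27.0], [657.0, 27.0], [656.0, 238.0]]
lid [3.84583431e-01 4.67619726e-02 8.07332570e+01] 2369 232.7749091032041 269.35883332817815 21.177161025122935 yaw 6.93263299534743
l [467. 325. 116.] 154.13597213321046
r [522. -78. 119.] 154.8380869136199
red [314. 350. 116.] 152.99553715161986
ora [377. -78. 123.] 152.85480135189215
```

View pics/crop.png

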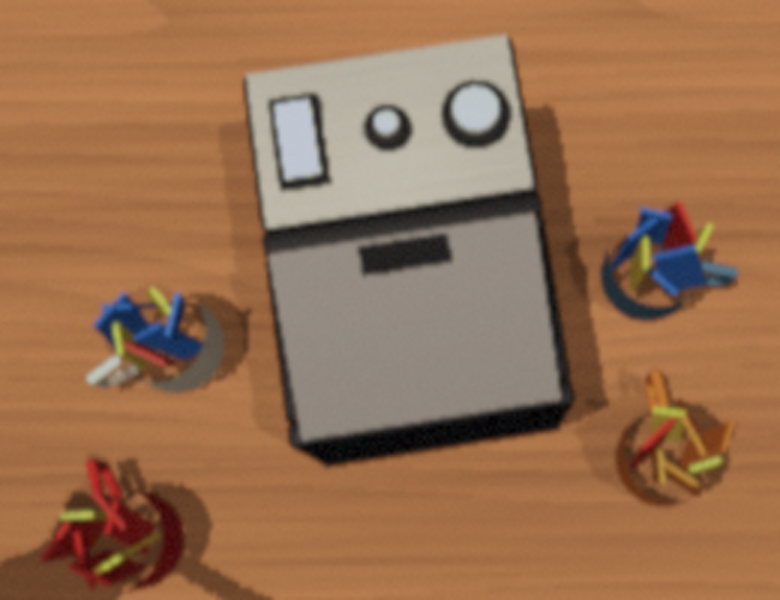

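Candidates for the key to press are the round keys at top-view pixels (319,146), large, and (289,151), small. The crop confirms the big one is the right-hand one, and the rocker is at (259,157). The two mugs to leave alone are white with blue sachets (213,222) and blue (381,197). The red and orange ones are look-alikes.

Run:
```python
from h import *
f=dict(np.load('pics/top.npz')); P=pts(f); im=f['frame']
fl=200/np.tan(np.radians(f['vfov'])/2); R=cv2.Rodrigues(f['rvec'])[0]; C=-R.T@f['tvec'].ravel()
def ray(U,V,z):
    u=160+U/3-.33; v=110+V/3-.33
    d=R.T@np.array([(u-f['cx'])/fl,(v-f['cy'])/fl,1]); return (C+d*(z-C[2])/d[2])[:2]
rk,sm,bg=ray(298,140,244),ray(388,122,247),ray(477,109,247)
yaw=np.arctan2(*(rk-bg)[::-1])-np.pi/2
print('img',rk,sm,bg,'yaw',np.degrees(yaw),np.linalg.norm(rk-bg))
ex=np.array([np.cos(yaw),np.sin(yaw)]); ey=np.array([-ex[1],ex[0]])
print('depth',[P[v-1:v+2,u-1:u+2].reshape(-1,3).mean(0).round(1).tolist() for u,v in((259,157),(289,151),(319,146))])
o=(rk+sm+bg)/3-75*ex; print('origin',o)
Q=P.reshape(-1,3); m=np.c_[(Q[:,:2]-o)@ex,(Q[:,:2]-o)@ey,Q[:,2]]
for x in range(-145,10,10):
    s=m[(abs(m[:,0]-x)<4)&(abs(m[:,1])<80)&(m[:,2]>200)]; print(x,len(s),np.median(s[:,2]).round(1) if len(s) else '')
s=arm.get_obs(); T=s['tcp_rot']; T=np.array(T)
t=dict(lid=o-22*ex,rock=o+102*ex+64*ey,big=o+75*ex-64*ey)
for k,p in t.items(): print(k,p, 'tool cm',(T.T@np.r_[p-s['position'][:2],0]/10).round(2))
print('turn',np.degrees(yaw)+90-np.degrees(np.arctan2(T[1,0],T[0,0])))
```

```text
img [587.08473409 195.50092068] [598.11144536 131.80293809] [606.43350108  68.96657259] yaw 8.69393432445294 128.0051406378041
depth [[585.7, 195.5, 243.7], [596.9, 131.9, 246.2], [606.7, 68.3, 246.0]]
origin [523.07165141 120.75343093]
-145 0 
-135 368 233.3
-125 321 238.0
-115 321 242.6
-105 323 246.5
-95 327 251.1
-85 324 255.3
-75 328 259.8
-65 333 263.6
-55 336 268.3
-45 339 272.5
-35 348 277.2
-25 341 281.7
-15 221 283.9
-5 0 
5 274 225.2
lid [501.32443373 117.42799515] tool cm [-2.608e+01  3.000e-02 -4.081e+01]
rock [614.22566569 199.43599368] tool cm [-1.395e+01  1.000e-02 -4.770e+01]
big [606.88388848  68.82551053] tool cm [-2.615e+01  3.000e-02 -5.243e+01]
turn 33.08910765391401
```

```bash
python3 -m pendant '0 -5 0 0 0 0; 0 -10 0 0 0 0; -3 -10 -4 0 -4 0; -5.5 -10 -8.5 0 -8 0; -8 -10 -13 0 -12 0; -11 -10 -17 0 -16 0; -14 -10 -21 0 -20 0; -16.5 -10 -25.5 0 -24 0; -19 -10 -30 0 -28 0; -22 -10 -34 0 -32 0; -24.5 -10 -38 0 -33 0; -26.1 -10 -40.8 0 -33 0' 1 30; python3 -m pendant '0 0 0 0 0 0;0 0 0 0 0 0;0 0 0 0 0 0;0 0 0 0 0 0'
python3 - <<'E'
from h import *
s=arm.get_obs(); T=np.array(s['tcp_rot']); print(T.round(3),np.degrees(np.arctan2(T[1,0],T[0,0])))
save('w',grab('wrist')['frame'])
E
```

```text
clock: 1.3
position: [502.3, 114.7, 504.3]
tcp_rot: [[-0.148, -0.0, -0.989], [0.989, -0.001, -0.148], [-0.001, -1.0, 0.0]]
ft_force: [-0.6, 0.6, 0.6]
opening: 0.004
clock: 1.7
position: [500.5, 118.5, 504.8]
tcp_rot: [[-0.151, -0.0, -0.988], [0.988, 0.0, -0.151], [0.0, -1.0, 0.0]]
ft_force: [0.1, 0.0, 0.3]
opening: 0.002
[[-0.151 -0.    -0.988]
 [ 0.988  0.    -0.151]
 [ 0.    -1.     0.   ]] 98.70854293528255
```

View pics/w.png

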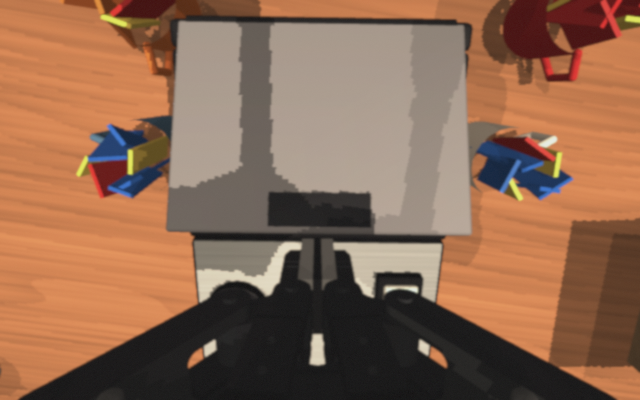

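The wrist view shows the fingers (about 318,260) in line with the handle, centred over the lid's free edge (row 232), and clear of the mugs. Next I descend in stages.

```bash
python3 -c "from h import *;print(arm.tip_reach)"; python3 -m pendant '0 1.5 0 0 0 0;0 3 0 0 0 0;0 4 0 0 0 0;0 4.5 0 0 0 0;0 5 0 0 0 0;0 5.5 0 0 0 0;0 6 0 0 0 0;0 6.5 0 0 0 0;0 7 0 0 0 0;0 7 0 0 0 0'; python3 -m pendant '0 0.4 0 0 0 0;0 0.8 0 0 0 0;0 1.2 0 0 0 0;0 1.6 0 0 0 0;0 1.9 0 0 0 0;0 2.2 0 0 0 0;0 2.2 0 0 0 0'
```

```text
173.4
clock: 2.75
position: [501.0, 117.4, 433.8]
tcp_rot: [[-0.15, -0.002, -0.989], [0.989, -0.0, -0.15], [0.0, -1.0, 0.002]]
ft_force: [0.9, 0.3, 0.6]
opening: 0.002
clock: 3.45
position: [501.1, 117.4, 412.1]
tcp_rot: [[-0.15, -0.001, -0.989], [0.989, -0.0, -0.15], [0.0, -1.0, 0.001]]
ft_force: [0.1, 1.0, 0.6]
opening: 0.002
```

```bash
python3 -m pendant '0 0.2 0 0 0 0;0 0.4 0 0 0 0;0 0.4 0 0 0 0';  python3 -m pendant '0 0.1 0 0 0 0;0 0.2 0 0 0 0;0 0.3 0 0 0 0;0 0.3 0 0 0 0'
python3 - <<'E'
from h import *
save('s2',grab('side')['frame'][90:290,220:420].repeat(3,0).repeat(3,1))
E
```

```text
clock: 3.75
position: [501.2, 117.4, 408.4]
tcp_rot: [[-0.15, -0.0, -0.989], [0.989, 0.0, -0.15], [0.0, -1.0, 0.0]]
ft_force: [0.8, 0.1, -0.3]
opening: -0.002
clock: 4.15
position: [501.1, 117.5, 407.3]
tcp_rot: [[-0.15, 0.001, -0.989], [0.989, 0.0, -0.15], [-0.0, -1.0, -0.001]]
ft_force: [-2.3, 1.2, 7.1]
opening: -0.003
```

View pics/s2.png

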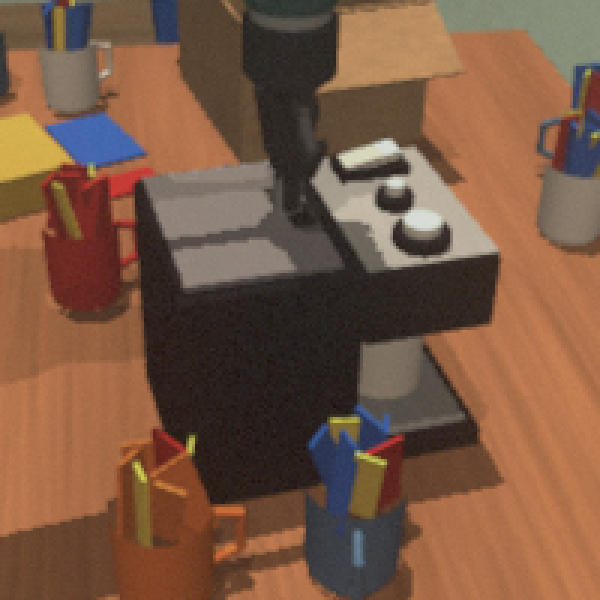

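The side crop shows the lid lying flat under the fingertips (about 300,215), with a 7 N contact. One firmer push, then lift and go over the rocker's spout end (372,150 in the crop).

```bash
python3 -m pendant '0 0.2 0 0 0 0;0 0.3 0 0 0 0;0 0.3 0 0 0 0'; python3 -m pendant '0 -1 0 0 0 0;0 -3 0 0 0 0;0 -5 0 0 0 0;2 -5 -4 0 0 0;4 -5 -8 0 0 0;6 -5 -11.5 0 0 0;6.4 -5 -12.4 0 0 0;6.4 -5 -12.4 0 0 0;6.4 -5 -12.4 0 0 0;6.4 -5 -12.4 0 0 0'
python3 - <<'E'
from h import *
P=pts(grab('top')); o=np.array([523.07,120.75]); y=np.radians(8.69); ex=np.array([np.cos(y),np.sin(y)]); ey=np.array([-ex[1],ex[0]])
Q=P.reshape(-1,3); m=np.c_[(Q[:,:2]-o)@ex,(Q[:,:2]-o)@ey,Q[:,2]]
for x in range(-125,0,20):
    s=m[(abs(m[:,0]-x)<4)&(abs(m[:,1]+40)<40)&(m[:,2]>200)]; print(x,np.median(s[:,2]).round(1))
E
```

```text
clock: 4.5
position: [500.7, 117.4, 407.1]
tcp_rot: [[-0.15, 0.004, -0.989], [0.989, 0.0, -0.15], [-0.0, -1.0, -0.004]]
ft_force: [-6.4, -1.5, 21.2]
opening: 0.002
clock: 5.5
position: [613.3, 198.5, 453.0]
tcp_rot: [[-0.149, -0.001, -0.989], [0.989, -0.0, -0.149], [-0.0, -1.0, 0.001]]
ft_force: [0.7, -0.0, 0.9]
opening: 0.0
-125 233.9
-105 234.6
-85 234.4
-65 234.3
-45 234.7
-25 234.2
-5 234.3
```

```bash
python3 -m pendant '0 1 0 0 0 0;0 2 0 0 0 0;0 2.6 0 0 0 0;0 3.0 0 0 0 0;0 3.3 0 0 0 0;0 3.6 0 0 0 0;0 3.8 0 0 0 0;0 3.8 0 0 0 0';  python3 -m pendant '0 0.1 0 0 0 0;0 0.2 0 0 0 0;0 0.3 0 0 0 0;0 0.3 0 0 0 0'
```

```text
clock: 6.35
position: [614.7, 199.3, 415.1]
tcp_rot: [[-0.15, 0.002, -0.989], [0.989, 0.0, -0.15], [0.0, -1.0, -0.002]]
ft_force: [2.2, 0.0, 1.2]
opening: -0.001
clock: 6.75
position: [614.6, 199.4, 413.8]
tcp_rot: [[-0.15, 0.004, -0.989], [0.989, 0.001, -0.15], [0.0, -1.0, -0.004]]
ft_force: [2.5, -0.0, 8.0]
opening: -0.001
```

```bash
python3 -m pendant '0 0.1 0 0 0 0;0 0.2 0 0 0 0;0 0.2 0 0 0 0'; python3 -m pendant '0 -1 0 0 0 0;0 -3 0 0 0 0;0 -4.5 0 0 0 0;-4 -4.5 1 0 0 0;-8 -4.5 1.8 0 0 0;-12 -4.5 2.7 0 0 0;-12.8 -4.5 2.7 0 0 0;-12.8 -4.5 2.7 0 0 0;-12.8 -4.5 2.7 0 0 0;-12.8 -4.5 2.7 0 0 0'
python3 - <<'E'
from h import *
save('s3',grab('side')['frame'][110:230,300:420].repeat(5,0).repeat(5,1))
for n in('top','side'):
    f=grab(n); P=pts(f); o=np.array([523.07,120.75]); y=np.radians(8.69); ex=np.array([np.cos(y),np.sin(y)]); ey=np.array([-ex[1],ex[0]])
    Q=P.reshape(-1,3); m=np.c_[(Q[:,:2]-o)@ex,(Q[:,:2]-o)@ey,Q[:,2]]
    for x in range(48,106,6):
        s=m[(abs(m[:,0]-x)<4)&(abs(m[:,1]-64)<8)&(m[:,2]>200)]; print(n,x,len(s),np.median(s[:,2]).round(1))
E
```

```text
clock: 7.05
position: [614.4, 199.3, 413.6]
tcp_rot: [[-0.15, 0.006, -0.989], [0.989, 0.001, -0.15], [0.0, -1.0, -0.006]]
ft_force: [0.1, -0.3, 15.6]
opening: -0.002
clock: 8.05
position: [606.7, 70.0, 454.4]
tcp_rot: [[-0.151, -0.001, -0.989], [0.989, 0.001, -0.151], [0.001, -1.0, 0.001]]
ft_force: [-0.1, -1.0, -0.1]
opening: 0.001
top 48 35 235.6
top 54 41 246.2
top 60 25 247.5
top 66 27 246.9
top 72 25 245.1
top 78 25 244.8
top 84 26 243.1
top 90 23 241.5
top 96 25 240.2
top 102 22 239.1
side 48 16 233.2
side 54 19 240.9
side 60 9 246.9
side 66 9 246.3
side 72 5 245.5
side 78 6 243.4
side 84 8 242.6
side 90 7 241.2
side 96 8 239.3
side 102 6 238.2
```

View pics/s3.png

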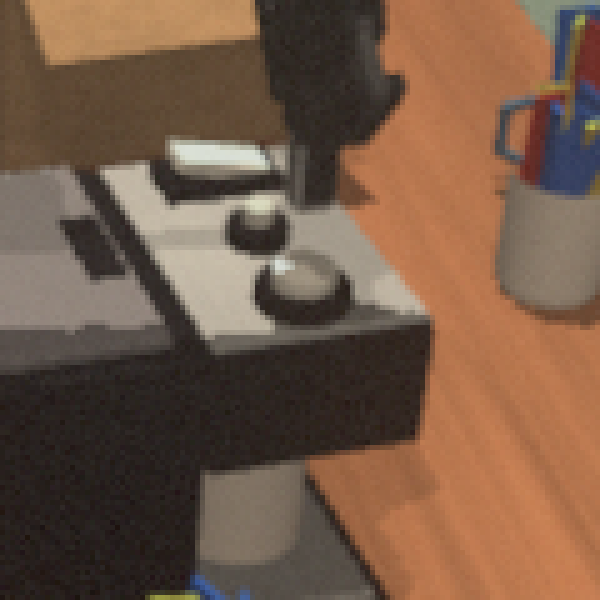

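The side crop shows the rocker's (220,160) spout end down, and both depth maps give a slope of about -0.2 rad, so it is on. Now I press the big key (300,285).

```bash
python3 -m pendant '0 1 0 0 0 0;0 2 0 0 0 0;0 2.8 0 0 0 0;0 3.2 0 0 0 0;0 3.5 0 0 0 0;0 3.8 0 0 0 0;0 4.0 0 0 0 0;0 4.0 0 0 0 0'; python3 -m pendant '0 0.1 0 0 0 0;0 0.2 0 0 0 0;0 0.3 0 0 0 0;0 0.3 0 0 0 0'
```

```text
clock: 9.0
position: [606.5, 68.7, 415.1]
tcp_rot: [[-0.15, -0.0, -0.989], [0.989, 0.0, -0.15], [0.0, -1.0, 0.0]]
ft_force: [-2.4, -0.2, 3.2]
opening: 0.001
clock: 9.4
position: [606.3, 68.7, 414.3]
tcp_rot: [[-0.15, 0.002, -0.989], [0.989, -0.0, -0.15], [-0.0, -1.0, -0.002]]
ft_force: [-5.3, -0.7, 11.6]
opening: 0.0
```

Bottomed out (tip at about 241 mm, force rising past the spring's). One firmer push, then release.

```bash
python3 -m pendant '0 0.1 0 0 0 0;0 0.3 0 0 0 0;0 0.3 0 0 0 0'; python3 -m pendant '0 -1 0 0 0 0;0 -3 0 0 0 0;0 -6 0 0 0 0;0 -10 0 0 0 0;0 -13 0 0 0 0;0 -13 5 0 0 0;0 -13 10 0 0 0;0 -13 15 0 0 0;0 -13 20 0 0 0;0 -13 20 0 0 0;0 -13 20 0 0 0'
python3 - <<'E'
from h import *
o=np.array([523.07,120.75]); y=np.radians(8.69); ex=np.array([np.cos(y),np.sin(y)]); ey=np.array([-ex[1],ex[0]])
save('s4',grab('side')['frame'][90:290,220:420].repeat(3,0).repeat(3,1))
for n in('top','side'):
    P=pts(grab(n)); Q=P.reshape(-1,3); m=np.c_[(Q[:,:2]-o)@ex,(Q[:,:2]-o)@ey,Q[:,2]]
    for k,x,yy,r in(('big',75,-64,10),('small',75,0,5),('rock+',96,64,5),('rock-',54,64,5),('lid edge',-10,0,8),('lid edgeR',-10,-70,8)):
        s=m[(np.hypot(m[:,0]-x,m[:,1]-yy)<r)&(m[:,2]<300)&(m[:,2]>200)]; print(n,k,len(s),np.median(s[:,2]).round(1))
print(arm.get_obs()['position'])
E
```

```text
clock: 9.7
position: [605.9, 68.7, 414.1]
tcp_rot: [[-0.15, 0.005, -0.989], [0.989, -0.0, -0.15], [-0.001, -1.0, -0.005]]
ft_force: [-8.4, -0.2, 23.1]
opening: 0.003
clock: 10.8
position: [408.3, 38.7, 539.3]
tcp_rot: [[-0.149, 0.004, -0.989], [0.989, -0.0, -0.149], [-0.001, -1.0, -0.004]]
ft_force: [0.7, -0.1, 0.4]
opening: -0.0
top big 10 247.3
top small 19 247.4
top rock+ 16 241.1
top rock- 23 246.0
top lid edge 0 nan
top lid edgeR 0 nan
side big 24 246.4
side small 7 246.0
side rock+ 5 239.8
side rock- 10 241.7
side lid edge 15 235.2
side lid edgeR 21 233.7
[410.46833666  38.7140925  538.57522011]
  return _methods._mean(a, axis=axis, dtype=dtype,
  ret = ret.dtype.type(ret / rcount)
```

View pics/s4.png

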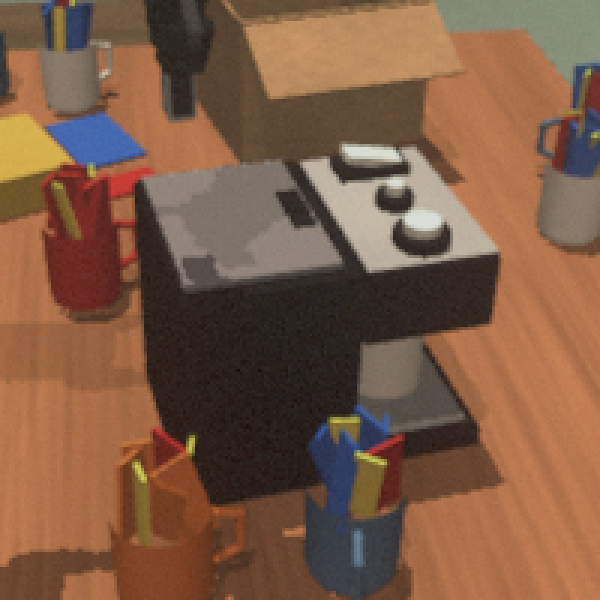

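The side crop shows the lid flat (240,225), the rocker tipped to on (370,157), both keys up (395,190 and 422,230), the cup (390,370) and right mug (355,540) in place, and the arm clear.

```bash
python3 -m pendant '0 0 0 0 0 0;0 0 0 0 0 0;0 0 0 0 0 0'; python3 -c "
from workcell import close_job
print(close_job())"
```

```text
clock: 11.25
position: [409.8, 38.8, 538.3]
tcp_rot: [[-0.15, -0.001, -0.989], [0.989, 0.0, -0.15], [0.0, -1.0, 0.001]]
ft_force: [0.0, 0.7, -0.1]
opening: 0.002
the job is handed in; nothing more can be done
None
```

I shut the tank lid, flipped the rocker on, then pressed the larger key fully in and let it come back up. I worked with closed fingertips and handed the job in at 11.3 s. The highest force I read was about 23 N vertical at the wrist.

- **Lid:** flat at about 234 mm from hinge to edge, measured before the rocker press. At the end, the side camera read 234–235 mm at the free edge; the arm hid that spot from the top camera, which gave no reading.
- **Rocker:** its face slopes about -0.2 rad, with the spout end at about 240 mm, so it is on. One side-camera reading at the far end of the rocker (242 mm) disagreed with the top camera (246 mm). I put that down to a pixel on the rocker's edge.
- **Keys:** the larger key bottomed out with the fingertips at about 241 mm and is back up at about 247 mm. The smaller key reads 246–247 mm and I never touched it.
- **Cup and mugs:** the cup and right mug look unmoved in the last picture. I did not re-check the left mug, but the fingertips crossed well above mug height and no unexpected force showed.

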